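Lock the vial-rack carrier onto the autosampler's spar

ROBOT

A 6-joint arm with a two-finger parallel gripper is mounted at the origin on the work surface. World frame = base frame: x ahead of the robot, y to its left, z up, the work surface at z = 0. Lengths are in mm, angles in rad, forces in N, time in s.
With the tool pointing down it reaches from about 300 to 775 mm from the base axis. Payload 14.6 kg.
Tool frame: the origin (TCP) lies midway between the tips of the shut fingers; the grasp point (between the pads) lies 19 mm behind it; z points along the fingers, y is the line along which they close (so a half turn about z gives the same grasp; the last joint's range is limited). The gripper opens to 94 mm and grips with 3 to 60 N. Pads are 16 mm wide; open, the fingers measure 119 mm over their backs; the gripper's body (75 mm by 177 mm) begins 78 mm behind the grasp point.
Start: joints at [1.211, 0.3, 1.521, -0, 1.321, -0.067], TCP at [158.746, 526.582, 205.446] pointing down, gripper open.
Joint ranges: [-3.03, 3.03], [-0.79, 2.21], [0.23, 2.52], [-1.04, 4.18], [0, 3.07], [-2.55, 2.55]. Speed limits (rad/s): [2.22, 2.22, 2.57, 3.14, 3.14, 3.14].

INTERFACE

Orientations are given as [roll, pitch, yaw] about the fixed x, y, z axes, in that order (R = Rz(yaw) Ry(pitch) Rx(roll)).
In Python, from cell import manip, camera gives the robot as it stands.
- The arm moves only by the tool move_arm, never from a script. Its arguments are lists of equal length, an entry for each row: "dp": the shift along the world's x, y, z in mm, a list of three; "rotation": the turn, a rotation vector about the world's x, y, z in rad, a list of three; "hand": the opening, from 0 (shut) to 1 (fully open). A call has 1 to 10 rows; each row shifts and turns the commanded pose from where the row before left it; what a row does not reach is not made up. A row lasts 1/8 s, in which the tool goes at most 62.5 mm and 10.7 degrees, less where a joint would pass 70% of its speed; a pose out of reach is approached as far as the arm can. A call with a gripper value outside its range is refused whole. The fingers move at their own pace and stop on an object; "newtons" is the grip in N (left out, the last holds). Time passes only in rows, so rows that do not move let the fingers close. It gives the time, the measured TCP pose, the force, the opening and the grip force at its end, in the units of the state.
- manip.read_state(): the state, without advancing time (a new reading comes with each control period).
- camera(name): name is "scene" or "top"; returns a dict with "image" (420x560x3 uint8, red, green, blue), "fx", "fy", "cx", "cy" (pixels), "R" (3x3) and "t" (3): a world point X has camera coordinates R X + t. Camera axes: x right, y down, z forward; pixel columns grow to the right and rows downward; lengths in mm; the calibration is good to about 2 mm. A picture is of the moment at which its call begins. There is no depth.
- manip.sign_off(): hands the job in; it is judged then, once.
The state is a dict: "clock": time; "joints": joint angles; "qd": joint speeds; "effort": joint torques, N m; "eef_pos": TCP position; "eef_rot": TCP orientation; "wrist_force": force on the tool from outside, world axes, zero at the start; "moment": the same for the moment, N m; "finger_gap": finger opening in mm; "finger_force": force on a finger pad.
Only numpy, scipy, OpenCV 4.12 (cv2) and the standard library are available. Lean on these libraries where they do the work, as an engineer would, in place of code of your own. Each camera call takes 0.05 s, during which the arm holds its last target. There are 200 camera calls.

TASK

Fit the vial-rack carrier onto the autosampler: slide its tube's mouth over the spar until the plunger's pin butts against the spar's tip, set it down there on the support rail and let go. Then take it by the plunger knob, pull the knob up, slide the carrier along past the spar's first slot and let the plunger spring fully down into the second slot, the one nearer the machine; leave it locked and let go. Keep the vials upright and do not disturb the bottle, the jar or the computer mouse.

Things in the scene. Friction and masses are not known exactly. Their poses are not given: they have to be found in the camera images.
- carrier_mid (a point): Centre of the loose carrier's aluminium square tube: 170 long, 36 x 36 outside, bore 27.5 square, open mouth at local x = +85; x runs to the mouth, z up. The underside is 18 below. It starts lying on the bench, knob up. Mass about 0.6 kg, centre of mass about x = -50. The bare stretch x = -75 to 0 is free for a grasp across the tube.
- rack_mid (a point): Centre of the white vial rack fixed to the carrier's tail (70 long, 90 wide, 30 high; vials to 51 above the tube's underside), at x = -120 from the tube's centre.
- knob (a point): Centre of the plunger's black round knob (24 diameter, 18 high, axis vertical), at x = +25 and 45 above the tube's axis with the plunger down: its underside is then 18 above the tube's top. A 16 diameter, 14 high collar stands below it. It rises with the plunger; its axes are the carrier's.
- pin_end (a point): Lower end of the plunger's steel pin (10 diameter, on the knob's axis, inside the tube): 2 below the tube's axis with the plunger down, so it blocks the bore and butts on the spar's tip.
- plunger (a joint): How far the spring plunger is pulled up (m): 0 = fully down, 0.019 = fully pulled. The spring pushes down with 3 N at 0 rising to 7 N. It reads 0.013 to 0.014 with the pin resting on the spar's top, about 0 with the pin in a slot or not over the spar. The pin clears the spar only above 0.015.
- spar_tip (a point): Centre of the blunt end face (13 x 13) of the autosampler's fixed level steel spar, 58 above the bench; x runs along the spar into the machine, z up. The spar widens to 25 x 25 within 18 and is 185 long to the machine's white face (machine 320 wide, 175 high). With the plunger down the pin stops at the tip with the tube's centre at about x = -30.
- slot_zone (a point): A point on the spar's top, x = 102 from the tip, where the second of two cross slots (13 long, 15 wide, 46 apart, the first near 56) nominally is. The slotted strip is adjustable: both slots really stand up to 8 nearer or farther, together. Find it by eye beforehand or by feel: the released pin rides on the top and drops in. The tube hides the slots once on.
- rail_end (a point): Top centre of the outer end of the fixed level support rail under the spar: 28 wide, top 40 above the bench, from x = -140 (from the spar's tip) to the machine, on a 70 wide, 6 high foot strip. A tube lying on it is level with the spar (gap 1.2 all round).
- bottle_mid (a point): Bystander: centre of an upright amber bottle, 60 diameter, 150 high.
- jar_mid (a point): Bystander: centre of a white capped jar, 52 diameter, 70 high.
- mouse_mid (a point): Bystander: centre of a black computer mouse, 105 x 58 x 26.

How it is judged (in metres and radians):
On the way, in this order (a step that is already met when the one before it is completed fails the run):
1. the carrier is threaded on the spar with its mouth at least 40 mm past the tip and the plunger still down outside the tip, lies on the rail and is let go (x of carrier_mid in the frame of spar_tip between -0.045 and -0.015 m and y of carrier_mid in the frame of spar_tip between -0.008 and 0.008 m and z of carrier_mid in the frame of spar_tip between -0.006 and 0.006 m and value of joint plunger below 0.004 m and contact force between the fingers and carrier below 0.1 N), for 0.2 s.
2. the plunger is pulled up and the pin is carried past the tip, over the spar (value of joint plunger above 0.012 m and x of knob in the frame of spar_tip above 0.015 m and y of carrier_mid in the frame of spar_tip between -0.008 and 0.008 m), for 0.05 s.
At the end, for the whole second after the job is handed in: The carrier's tube is on the spar (centred within 6 mm, aligned within 0.08 rad, upright), the plunger is fully down (joint under 3 mm) with its pin in the second slot (knob 85 to 119 mm past the spar's tip), and the carrier is at rest and released (value of joint plunger below 0.003 m and x of knob in the frame of spar_tip between 0.085 and 0.119 m and y of carrier_mid in the frame of spar_tip between -0.006 and 0.006 m and angle between the x axis of carrier_mid and the x axis of spar_tip, either way round below 0.08 rad and angle between carrier_mid's own z axis and vertical below 0.08 rad and linear speed of carrier below 0.01 m/s and contact force between the fingers and carrier below 0.1 N); the robot touches nothing.
It fails at once if the vials are tipped (carrier tilted over 0.6 rad) (angle between carrier_mid's own z axis and vertical above 0.6 rad).
It fails at once if a bystander is moved over 30 mm or tipped (distance of any of bottle_mid, jar_mid, mouse_mid from where it was at the start of the episode above 0.03 m).
It also fails if it takes over 64 s, if anything falls off the work surface, if the arm or the gripper's body presses on something with over 40 N, if the wrist force passes 120 N, or if a joint passes its speed limit or range.

## Working session

There is one attempt and no reset: what is moved stays moved. The work goes in short steps, Python scripts to look and compute and a tool call to move; the robot and the scene stay as the last step left them, time stands still between calls to the robot, and variables do not carry over. Pictures are saved under pics/ and viewed, at most 10 in all, crops included, and the job is handed in when it is done.

Besides the shell and the picture viewer there is one more tool, called by a JSON object that holds its "name" and its "arguments". move_arm: Moves the arm, as the interface text tells. Its arguments: {"type":"object","properties":{"dp":{"type":"array","items":{"type":"array","items":{"type":"number"}}},"rotation":{"type":"array","items":{"type":"array","items":{"type":"number"}}},"hand":{"type":"array","items":{"type":"number"}},"newtons":{"type":"number"}},"required":["dp","rotation","hand"]}

```bash
mkdir -p pics; cat > h.py <<'E'
import numpy as np, cv2
from cell import manip, camera
def ray(c,u,v):
    d=np.array([(u-c['cx'])/c['fx'],(v-c['cy'])/c['fy'],1.]); R=np.array(c['R']); t=np.array(c['t'])
    return -R.T@t, R.T@d
def plane(c,u,v,z):
    o,d=ray(c,u,v); return o+d*(z-o[2])/d[2]
def proj(c,X):
    p=np.array(c['R'])@np.array(X,float)+np.array(c['t']); return c['fx']*p[0]/p[2]+c['cx'],c['fy']*p[1]/p[2]+c['cy']
def save(c,n,crop=None,s=1):
    im=c['image'][...,::-1]
    if crop: a,b,e,f=crop; im=im[b:f,a:e]
    cv2.imwrite('pics/'+n,cv2.resize(im,None,fx=s,fy=s,interpolation=cv2.INTER_CUBIC))
E
python3 - <<'E'
from h import *
import pickle
for n in('scene','top'):
    c=camera(n); save(c,n+'0.png'); pickle.dump(c,open(n+'0.pkl','wb'))
    print(n,c['fx'],c['cx'],c['cy'],np.round(c['R'],3).tolist(),ray(c,0,0)[0])
print(manip.read_state())
E
```

```text
scene 419.4923612495192 280.738815503558 210.02759022491134 [[0.301, 0.954, -0.013], [0.704, -0.231, -0.672], [-0.644, 0.193, -0.741]] [1179.17080952 -268.6018638   759.89918611]
top 432.5464106146461 276.24221794988244 209.47762697869447 [[-0.014, -1.0, 0.009], [-0.998, 0.013, -0.065], [0.065, -0.01, -0.998]] [ 509.76787488 -115.4519062  1203.25751321]
{'clock': 0.1, 'joints': array([ 1.21140509e+00,  3.00414220e-01,  1.52150388e+00,  5.68828694e-05,
        1.32070522e+00, -6.65780968e-02]), 'qd': array([-0.00060892, -0.00267008, -0.00128998, -0.00124796,  0.00048905,
        0.00064458]), 'effort': array([-8.25647967e-04, -5.32648015e+01, -3.53282154e+01,  7.08593731e-02,
        2.36415508e-02, -2.85292651e-05]), 'eef_pos': array([158.65154204, 526.38058748, 204.95019035]), 'eef_rot': array([-3.14056793e+00, -1.23545845e-04,  2.84876534e+00]), 'wrist_force': array([-0.24595368, -0.39016402, -0.30077594]), 'moment': array([-0.02223501, -0.00105114,  0.00118691]), 'finger_force': 0.0, 'finger_gap': 93.78250113723574}
```

View pics/scene0.png

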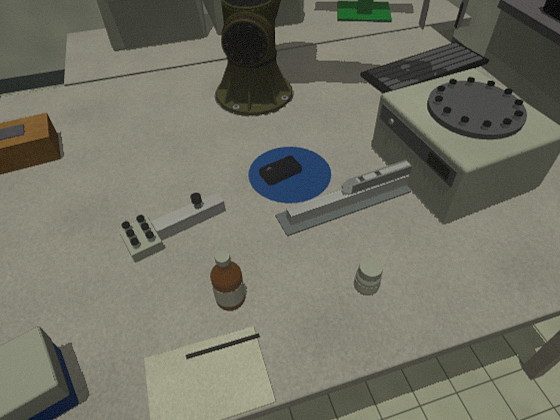

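View pics/top0.png

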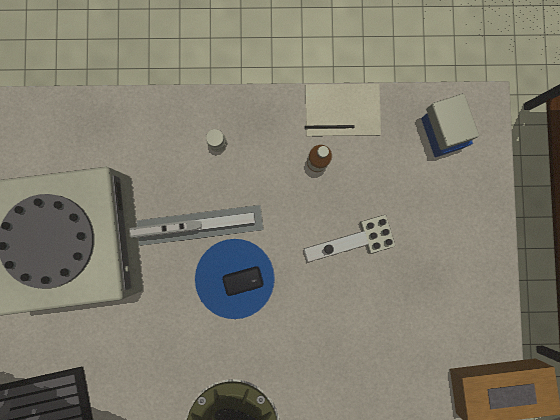

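The scene view shows the carrier with its rack at (140,235) and knob at (196,199). The spar and rail run from (285,215) to (410,170) into the machine, with the mouse at (280,170), bottle (228,285) and jar (368,277). In the top view the carrier's mouth is at (305,255), its knob at (328,249) and its rack at (378,234). The spar tip is near (200,227), the slots near (164,229) and (181,226), and the rail's outer end near (255,217). I'll zoom in for finer points.

```bash
python3 - <<'E'
from h import *
import pickle
t=pickle.load(open('top0.pkl','rb')); s=pickle.load(open('scene0.pkl','rb'))
a=cv2.resize(t['image'][200:275,120:270,::-1],None,fx=5,fy=5,interpolation=cv2.INTER_CUBIC)
b=cv2.resize(s['image'][155:235,270:420,::-1],None,fx=2.5,fy=2.5,interpolation=cv2.INTER_CUBIC)
d=cv2.resize(t['image'][205:270,295:405,::-1],None,fx=3.3,fy=3.3,interpolation=cv2.INTER_CUBIC)
o=np.zeros((600,750,3),np.uint8); o[:375]=a; o[375:575,:375]=b; o[375:375+d.shape[0],380:380+d.shape[1]]=d[:, :370]
cv2.imwrite('pics/z.png',o)
for n,u,v,z in[('knobtop',328,248,72),('tip',200,227,58),('railend',255,218,40),('slot2',164,229,70),('slot1',181,226,70)]: print(n,plane(t,u,v,z).round())
for n,u,v,z in[('knobtop',196,195,72),('tip',343,188,58)]: print(n,plane(s,u,v,z).round())
E
```

```text
knobtop [ 481. -261.   72.]
tip [541.  75.  58.]
railend [563. -70.  40.]
slot2 [536. 167.  70.]
slot1 [544. 122.  70.]
knobtop [ 476. -261.   72.]
tip [548.  75.  58.]
```

View pics/z.png

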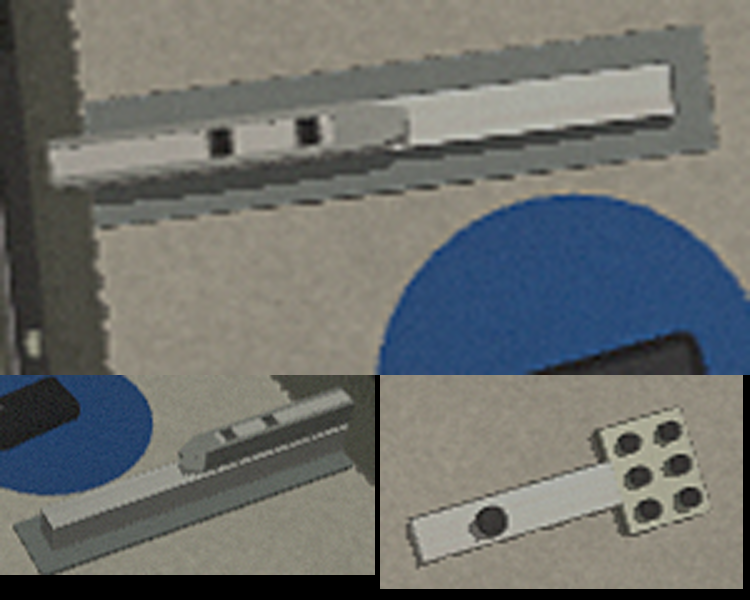

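The zoom gives the rail's end edge from (672,66) to (672,117), the slots at (308,131) and (220,142), and the tip face near (406,124). On the carrier, the mouth edge is centred at (417,542), the knob at (490,520) and the joint between tube and rack near (613,485).

```bash
cat >m.py <<'E'
from h import *
import pickle
t=pickle.load(open('top0.pkl','rb')); s=pickle.load(open('scene0.pkl','rb'))
A=lambda X,Y,z:plane(t,120+X/5-.4,200+Y/5-.4,z)
D=lambda X,Y,z:plane(t,295+(X-380)/3.3-.35,205+(Y-375)/3.3-.35,z)
B=lambda X,Y,z:plane(s,270+X/2.5-.3,155+(Y-375)/2.5-.3,z)
rail=A(672,91,40); s1=A(308,131,70.5); s2=A(220,142,70.5); tip=A(406,124,58); 
print('rail',rail,'s1',s1,'s2',s2,'tip',tip)
d=(s2-rail)[:2]; L=np.hypot(*d); d/=L; print('rail-s2',L,'yaw',np.arctan2(d[1],d[0]), 's1-s2',np.hypot(*(s2-s1)[:2]))
n=np.array([-d[1],d[0]]); 
for k in (s1,tip): print('lat',(k-rail)[:2]@n,'along-140',(k-rail)[:2]@d-140)
# scene view
print('scene s1,s2', B(228,433,70.5),B(268,421,70.5), 'railend',B(49,519,40))
m=D(417,542,36); j=D(613,485,36); k=D(490,520,72)
e=(m-j)[:2]; l=np.hypot(*e); e/=l
print('mouth',m,'joint',j,'len',l,'yaw',np.arctan2(e[1],e[0]),'knob',k,'knob from mouth',(k-m)[:2]@e)
E
python3 m.py
```

```text
rail [563.90977341 -67.33399485  40.        ] s1 [544.15085479 121.72600052  70.5       ] s2 [539.03853948 167.57673199  70.5       ] tip [547.51947821  72.64822473  58.        ]
rail-s2 236.2236818401548 yaw 1.6762786195110562 s1-s2 46.1348603945985
lat -0.256424063764693 along-140 50.0895340716242
lat 1.5609172939338065 along-140 0.9298659364391142
scene s1,s2 [541.02813454 122.56382761  70.5       ] [537.77578376 165.96328987  70.5       ] railend [566.24726669 -64.83567965  40.        ]
mouth [ 461.45645235 -205.40621435   36.        ] joint [ 505.52513023 -366.60562708   36.        ] len 167.11462843593725 yaw 1.8376557122723123 knob [ 479.42133633 -260.69008321   72.        ] knob from mouth -58.06443140590895
```

{"name": "move_arm", "arguments": {"dp": [[27, -47, 5], [27, -47, 5], [27, -47, 5], [27, -47, 5], [27, -47, 5], [27, -47, 5], [27, -47, 5], [27, -47, 5], [25, -50, 5], [12, -54, 0]], "rotation": [[0, 0, -0.06], [0, 0, -0.06], [0, 0, -0.06], [0, 0, -0.06], [0, 0, -0.06], [0, 0, -0.06], [0, 0, -0.06], [0, 0, -0.06], [0, 0, -0.06], [0, 0, -0.06]], "hand": [1, 1, 1, 1, 1, 1, 1, 1, 1, 1], "newtons": 35}}

```text
clock: 1.35
eef_pos: [412.3, 44.8, 250.5]
eef_rot: [3.141, 0.0, 2.247]
wrist_force: [0.5, 1.5, -0.2]
finger_gap: 93.9
finger_force: 0.0
```

{"name": "move_arm", "arguments": {"dp": [[12, -54, -13], [12, -54, -13], [12, -54, -13], [12, -54, -13], [12, -54, -13], [12, -54, -13], [12, -52, -12], [0, 0, 0]], "rotation": [[0, 0, -0.06], [0, 0, -0.06], [0, 0, -0.06], [0, 0, -0.06], [0, 0, -0.06], [0, 0, -0.06], [0, 0, -0.05], [0, 0, 0]], "hand": [1, 1, 1, 1, 1, 1, 1, 1]}}

```text
clock: 2.35
eef_pos: [495.0, -331.7, 158.1]
eef_rot: [-3.139, -0.002, 1.835]
wrist_force: [0.1, 1.1, -0.3]
finger_gap: 94.1
finger_force: 0.0
```

```bash
python3 - <<'E'
from h import *
c=camera('top'); save(c,'a1.png',(260,180,440,315),4)
s=manip.read_state(); print(s['clock'],s['eef_pos'],s['eef_rot'])
E
```

```text
2.4 [ 495.17955956 -330.03291316  159.01975221] [-3.14014832e+00 -2.00353376e-03  1.83725250e+00]
```

View pics/a1.png

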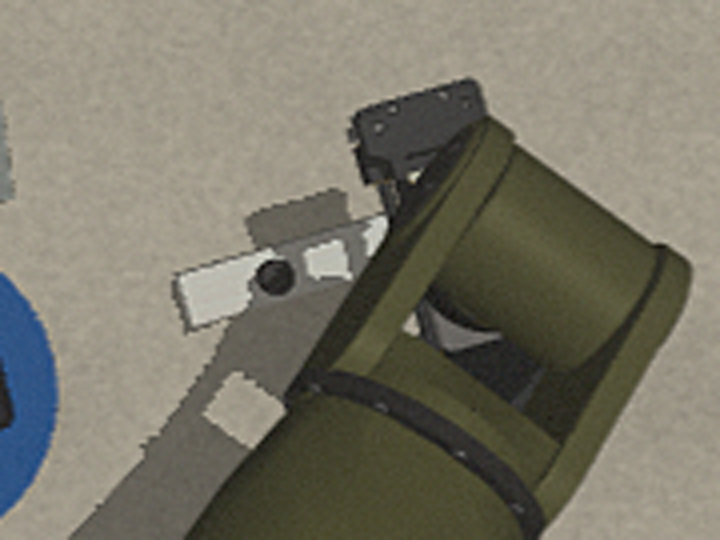

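The gripper is straddling the tube behind the knob at (275,275), with its fingers either side of the tube axis. Next I descend and grip.

{"name": "move_arm", "arguments": {"dp": [[0, 0, -40], [0, 0, -40], [0, 0, -40], [0, 0, -20], [0, 0, -12], [0, 0, 0]], "rotation": [[0, 0, 0], [0, 0, 0], [0, 0, 0], [0, 0, 0], [0, 0, 0], [0, 0, 0]], "hand": [1, 1, 1, 1, 1, 1]}}

```text
clock: 3.15
eef_pos: [496.0, -329.3, 8.8]
eef_rot: [3.141, 0.0, 1.839]
wrist_force: [-0.6, 0.1, -0.9]
finger_gap: 94.3
finger_force: 0.0
```

{"name": "move_arm", "arguments": {"dp": [[0, 0, 0], [0, 0, 0], [0, 0, 0], [0, 0, 0], [0, 0, 0], [0, 0, 0], [0, 0, 0], [0, 0, 0]], "rotation": [[0, 0, 0], [0, 0, 0], [0, 0, 0], [0, 0, 0], [0, 0, 0], [0, 0, 0], [0, 0, 0], [0, 0, 0]], "hand": [0.3, 0.3, 0.3, 0.3, 0.3, 0.3, 0.3, 0.3]}}

```text
clock: 4.15
eef_pos: [495.9, -329.4, 8.5]
eef_rot: [3.141, 0.0, 1.839]
wrist_force: [1.3, 0.5, 0.1]
finger_gap: 35.5
finger_force: 35.0
```

{"name": "move_arm", "arguments": {"dp": [[0, 0, 20], [0, 0, 40], [0, 0, 40], [12, 42, 0], [12, 42, 0], [12, 42, 0], [12, 42, 0], [12, 42, 0], [9, 42, 0], [0, 0, 0]], "rotation": [[0, 0, 0], [0, 0, 0], [0, 0, 0], [0, 0, -0.027], [0, 0, -0.027], [0, 0, -0.027], [0, 0, -0.027], [0, 0, -0.027], [0, 0, -0.027], [0, 0, 0]], "hand": [0.3, 0.3, 0.3, 0.3, 0.3, 0.3, 0.3, 0.3, 0.3, 0.3]}}

```text
clock: 5.4
eef_pos: [564.8, -74.9, 109.2]
eef_rot: [-3.141, -0.0, 1.68]
wrist_force: [-0.0, -0.2, -6.8]
finger_gap: 36.0
finger_force: 35.0
```

{"name": "move_arm", "arguments": {"dp": [[0, 0, -25], [0, 0, -18], [0, 0, -9], [0, 0, 0], [0, 0, 0]], "rotation": [[0, 0, 0], [0, 0, 0], [0, 0, 0], [0, 0, 0], [0, 0, 0]], "hand": [0.3, 0.3, 0.3, 0.3, 0.3]}}

```text
clock: 6.02
eef_pos: [565.1, -77.6, 57.2]
eef_rot: [3.141, 0.0, 1.677]
wrist_force: [-0.1, -0.4, -6.4]
finger_gap: 36.1
finger_force: 35.0
```

```bash
python3 - <<'E'
from h import *
c=camera('top'); d=camera('scene')
a=cv2.resize(c['image'][190:270,120:280,::-1],None,fx=4.5,fy=4.5,interpolation=cv2.INTER_CUBIC)
b=cv2.resize(d['image'][140:230,250:430,::-1],None,fx=2.4,fy=2.4,interpolation=cv2.INTER_CUBIC)
o=np.zeros((590,720,3),np.uint8);o[:360]=a;o[370:370+b.shape[0],:b.shape[1]]=b
cv2.imwrite('pics/a2.png',o)
s=manip.read_state(); print(s['clock'],s['eef_pos'],s['eef_rot'],s['wrist_force'],s['finger_gap'])
E
```

```text
6.125 [565.0850813  -77.55343167  57.15273509] [3.14055507e+00 3.22198328e-04 1.67675843e+00] [-0.39149577  0.21995363 -5.96292213] 35.82496507612055
```

View pics/a2.png

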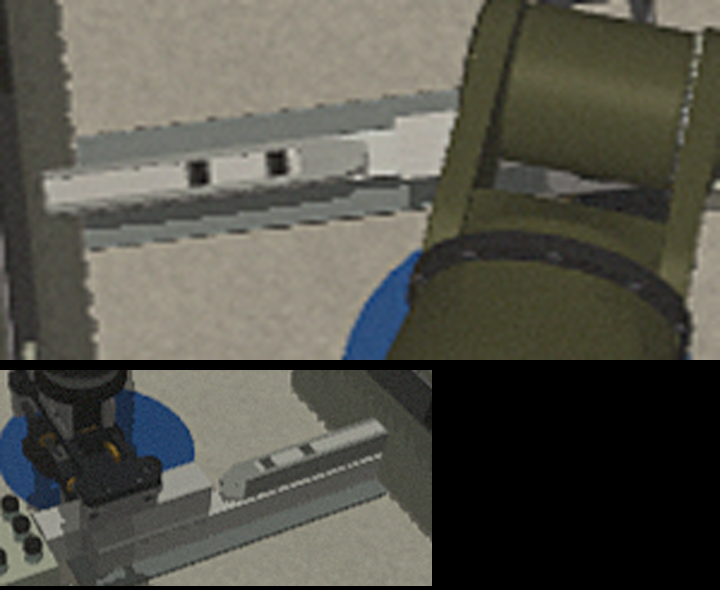

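Top view: the mouth edge runs from about (396,117) to (400,178), the tip is near (365,158), and the slots are at (277,162) and (199,173). The mouth sits just short of the tip in both views.

```bash
python3 - <<'E'
from h import *
import pickle
t=pickle.load(open('top0.pkl','rb'))
A=lambda X,Y,z:plane(t,120+X/4.5-.4,190+Y/4.5-.4,z)
m=(A(396,117,84.7)+A(400,178,84.7))/2; print(A(396,117,84.7),A(400,178,84.7))
d=np.array([np.cos(1.677),np.sin(1.677)]); n=np.array([-d[1],d[0]])
g=np.array([565.1,-77.6]); print('expected mouth',g+130*d,'seen',m)
for p in((277,162),(199,173)):
    q=A(*p,70.5); print(q,'lat of slot vs grasp axis',(q[:2]-g)@n,'vs seen mouth',(q-m)[:2]@n,'along from grasp',(q[:2]-g)@d)
im=t['image'][215:245,125:205].astype(int).sum(2)
# spar lateral edges via column profiles
for u in (140,150,157,172): print(u,im[:,u-125].tolist())
E
```

```text
[569.14818033  50.65198615  84.7       ] [534.09874095  48.49085065  84.7       ]
expected mouth [551.31946223  51.66753954] seen [551.62346064  49.5714184   84.7       ]
[544.67486674 121.84202374  70.5       ] lat of slot vs grasp axis -0.831627842660826 vs seen mouth -0.7515397701303455 along from grasp 200.48345392653124
[538.91458695 166.99767171  70.5       ] lat of slot vs grasp axis 0.10951126201914164 vs seen mouth 0.1895993345496207 along from grasp 245.99529440372092
140 [404, 421, 411, 416, 422, 363, 304, 318, 311, 311, 314, 328, 354, 418, 473, 462, 451, 461, 472, 408, 365, 287, 188, 199, 204, 194, 328, 332, 318, 326]
150 [406, 402, 423, 282, 312, 323, 316, 319, 317, 311, 339, 366, 347, 475, 466, 473, 469, 477, 374, 387, 212, 174, 212, 206, 195, 336, 335, 313, 320, 256]
157 [388, 403, 380, 320, 322, 325, 316, 329, 319, 349, 374, 425, 485, 469, 473, 472, 475, 385, 388, 269, 172, 210, 206, 194, 342, 326, 321, 326, 268, 423]
172 [408, 336, 315, 317, 316, 326, 309, 350, 391, 437, 485, 472, 471, 478, 484, 425, 404, 247, 184, 193, 198, 192, 235, 338, 324, 320, 217, 424, 417, 404]
```

{"name": "move_arm", "arguments": {"dp": [[0, 0, -5], [0, 0, -3], [-1.1, 10, 0], [-1.1, 10, 0], [-1.1, 10, 0], [-1.1, 10, 0], [0, 0, 0]], "rotation": [[0, 0, 0], [0, 0, 0], [0, 0, 0], [0, 0, 0], [0, 0, 0], [0, 0, 0], [0, 0, 0]], "hand": [0.3, 0.3, 0.3, 0.3, 0.3, 0.3, 0.3]}}

```text
clock: 7.0
eef_pos: [560.4, -36.4, 48.5]
eef_rot: [3.141, -0.0, 1.678]
wrist_force: [1.1, 1.4, -7.0]
finger_gap: 35.6
finger_force: 35.0
```

{"name": "move_arm", "arguments": {"dp": [[-1.1, 10, 0], [-1.1, 10, 0], [-0.8, 8, 0], [0, 0, 0]], "rotation": [[0, 0, 0], [0, 0, 0], [0, 0, 0], [0, 0, 0]], "hand": [0.3, 0.3, 0.3, 0.3]}}

```text
clock: 7.5
eef_pos: [557.4, -8.6, 48.5]
eef_rot: [3.141, -0.0, 1.677]
wrist_force: [2.0, 2.6, -3.8]
finger_gap: 35.7
finger_force: 35.0
```

{"name": "move_arm", "arguments": {"dp": [[-0.2, 2, 0], [-0.2, 2, 0], [0, 0, 0]], "rotation": [[0, 0, 0], [0, 0, 0], [0, 0, 0]], "hand": [0.3, 0.3, 0.3]}}

```text
clock: 7.88
eef_pos: [557.0, -5.4, 48.5]
eef_rot: [3.142, -0.0, 1.677]
wrist_force: [1.1, 0.2, -4.8]
finger_gap: 35.8
finger_force: 35.0
```

{"name": "move_arm", "arguments": {"dp": [[-0.2, 2, 0], [-0.2, 2, 0], [0, 0, 0]], "rotation": [[0, 0, 0], [0, 0, 0], [0, 0, 0]], "hand": [0.3, 0.3, 0.3]}}

```text
clock: 8.25
eef_pos: [556.5, -1.2, 48.5]
eef_rot: [-3.142, -0.0, 1.677]
wrist_force: [0.7, 0.1, -2.7]
finger_gap: 35.9
finger_force: 35.0
```

{"name": "move_arm", "arguments": {"dp": [[-0.1, 1, 0], [-0.1, 1, 0], [0, 0, 0]], "rotation": [[0, 0, 0], [0, 0, 0], [0, 0, 0]], "hand": [0.3, 0.3, 0.3]}}

```text
clock: 8.62
eef_pos: [556.5, -0.1, 48.5]
eef_rot: [3.141, 0.001, 1.677]
wrist_force: [2.3, -7.0, -4.4]
finger_gap: 35.7
finger_force: 35.0
```

{"name": "move_arm", "arguments": {"dp": [[0, -0.6, -0.5], [0, 0, -0.5], [0, 0, 0], [0, 0, 0], [0, 0, 0], [0, 0, 0], [0, 0, 0], [0, 0, 0]], "rotation": [[0, 0, 0], [0, 0, 0], [0, 0, 0], [0, 0, 0], [0, 0, 0], [0, 0, 0], [0, 0, 0], [0, 0, 0]], "hand": [0.3, 0.3, 0.3, 0.6, 0.8, 0.8, 0.8, 0.8]}}

```text
clock: 9.62
eef_pos: [556.3, 0.0, 47.4]
eef_rot: [-3.142, -0.0, 1.677]
wrist_force: [0.2, 0.0, 0.1]
finger_gap: 74.7
finger_force: 0.0
```

{"name": "move_arm", "arguments": {"dp": [[0, 0, 20], [0, 0, 40], [0, 0, 40], [-3, -30, 20], [-4, -40, 20], [0, 0, 0]], "rotation": [[0, 0, 0], [0, 0, 0], [0, 0, 0], [0, 0, 0], [0, 0, 0], [0, 0, 0]], "hand": [0.8, 0.8, 0.8, 0.8, 0.8, 0.8]}}

```text
clock: 10.38
eef_pos: [549.7, -71.9, 188.9]
eef_rot: [3.139, 0.001, 1.674]
wrist_force: [0.6, 0.0, -0.2]
finger_gap: 75.1
finger_force: 0.0
```

```bash
python3 - <<'E'
from h import *
c=camera('top'); d=camera('scene')
a=cv2.resize(c['image'][190:270,120:280,::-1],None,fx=4.5,fy=4.5,interpolation=cv2.INTER_CUBIC)
b=cv2.resize(d['image'][140:230,250:430,::-1],None,fx=2.4,fy=2.4,interpolation=cv2.INTER_CUBIC)
o=np.zeros((590,720,3),np.uint8);o[:360]=a;o[370:370+b.shape[0],:b.shape[1]]=b
cv2.imwrite('pics/a3.png',o)
for n,k in(('knob',[549.5+.5,72-5,112]),('mouth',[549.5-5.8,72+55,76])): print(n,proj(c,k),proj(d,k))
s=manip.read_state(); print(s['clock'],s['eef_pos'],s['wrist_force'],s['finger_gap'])
E
```

```text
knob (np.float64(199.51479123806308), np.float64(222.72617573256153)) (np.float64(342.4202453794477), np.float64(172.45042048418387))
mouth (np.float64(178.72310117451485), np.float64(225.94320260694894)) (np.float64(363.39720231288743), np.float64(176.5383853638971))
10.475 [549.19500716 -69.80889668 187.04882484] [ 0.52588335  0.84241298 -0.14736306] 74.95354059040137
```

View pics/a3.png

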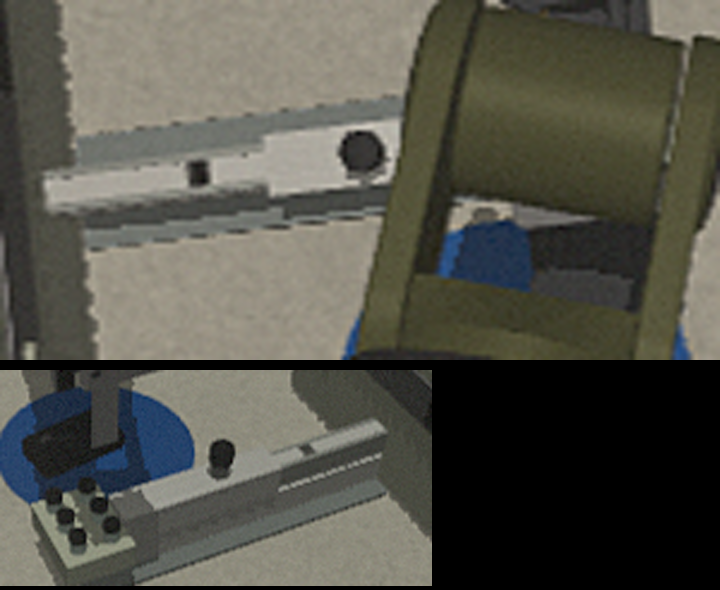

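The carrier is threaded. The knob is at (361,151) in the top crop and (222,447) in the scene crop, as predicted. The first slot is covered and the second is visible at (199,173). Now I go to the knob.

{"name": "move_arm", "arguments": {"dp": [[0, 45, 0], [0, 46, 0], [0, 46, 0], [0, 0, -40], [0, 0, -40], [0, 0, -15], [0, 0, -6], [0, 0, 0]], "rotation": [[0, 0, 0], [0, 0, 0], [0, 0, 0], [0, 0, 0], [0, 0, 0], [0, 0, 0], [0, 0, 0], [0, 0, 0]], "hand": [0.6, 0.6, 0.6, 0.6, 0.6, 0.6, 0.6, 0.6]}}

```text
clock: 11.48
eef_pos: [549.7, 67.1, 87.2]
eef_rot: [3.141, 0.0, 1.677]
wrist_force: [0.1, 0.3, 0.2]
finger_gap: 56.2
finger_force: 0.0
```

{"name": "move_arm", "arguments": {"dp": [[0, 0, 0], [0, 0, 0], [0, 0, 0], [0, 0, 0], [0, 0, 0], [0, 0, 0]], "rotation": [[0, 0, 0], [0, 0, 0], [0, 0, 0], [0, 0, 0], [0, 0, 0], [0, 0, 0]], "hand": [0.15, 0.15, 0.15, 0.15, 0.15, 0.15], "newtons": 30}}

```text
clock: 12.22
eef_pos: [549.4, 67.0, 86.7]
eef_rot: [3.141, 0.0, 1.677]
wrist_force: [-2.3, -0.3, 4.4]
finger_gap: 22.9
finger_force: 30.0
```

{"name": "move_arm", "arguments": {"dp": [[0, 0, 4], [0, 0, 4], [0, 0, 4], [0, 0, 3], [0, 0, 0], [0, 0, 0]], "rotation": [[0, 0, 0], [0, 0, 0], [0, 0, 0], [0, 0, 0], [0, 0, 0], [0, 0, 0]], "hand": [0.15, 0.15, 0.15, 0.15, 0.15, 0.15]}}

```text
clock: 12.98
eef_pos: [549.2, 67.0, 101.3]
eef_rot: [-3.141, -0.0, 1.677]
wrist_force: [1.1, -1.9, -6.2]
finger_gap: 23.0
finger_force: 30.0
```

{"name": "move_arm", "arguments": {"dp": [[0, 0, 2], [0, 0, 1], [0, 0, 0], [0, 0, 0]], "rotation": [[0, 0, 0], [0, 0, 0], [0, 0, 0], [0, 0, 0]], "hand": [0.15, 0.15, 0.15, 0.15]}}

```text
clock: 13.48
eef_pos: [549.3, 67.0, 104.4]
eef_rot: [-3.141, -0.0, 1.677]
wrist_force: [0.3, -1.3, -7.7]
finger_gap: 23.0
finger_force: 30.0
```

{"name": "move_arm", "arguments": {"dp": [[-0.5, 5, 0.5], [-0.5, 5, 0], [0, 0, 0]], "rotation": [[0, 0, 0], [0, 0, 0], [0, 0, 0]], "hand": [0.15, 0.15, 0.15]}}

```text
clock: 13.85
eef_pos: [548.2, 77.8, 104.9]
eef_rot: [-3.141, -0.001, 1.677]
wrist_force: [-1.3, 3.6, -7.0]
finger_gap: 23.3
finger_force: 30.0
```

{"name": "move_arm", "arguments": {"dp": [[-0.6, 6, 0], [-0.6, 6, 0], [-0.6, 6, 0], [0, 0, 0], [0, 0, 0]], "rotation": [[0, 0, 0], [0, 0, 0], [0, 0, 0], [0, 0, 0], [0, 0, 0]], "hand": [0.15, 0.15, 0.15, 0.15, 0.15]}}

```text
clock: 14.48
eef_pos: [546.5, 95.5, 104.9]
eef_rot: [-3.142, -0.001, 1.677]
wrist_force: [-1.1, 4.2, -7.1]
finger_gap: 23.3
finger_force: 30.0
```

{"name": "move_arm", "arguments": {"dp": [[-0.8, 8, 0], [-0.8, 8, 0], [-0.8, 8, 0], [-0.9, 8, 0], [-0.8, 8, 0], [-0.8, 8, 0], [-0.6, 6, 0], [0, 0, 0], [0, 0, 0]], "rotation": [[0, 0, 0], [0, 0, 0], [0, 0, 0], [0, 0, 0], [0, 0, 0], [0, 0, 0], [0, 0, 0], [0, 0, 0], [0, 0, 0]], "hand": [0.15, 0.15, 0.15, 0.15, 0.15, 0.15, 0.15, 0.15, 0.15]}}

```text
clock: 15.6
eef_pos: [541.0, 149.4, 104.9]
eef_rot: [-3.142, -0.001, 1.677]
wrist_force: [-0.1, 4.7, -8.1]
finger_gap: 23.1
finger_force: 30.0
```

```bash
python3 - <<'E'
from h import *
c=camera('top'); d=camera('scene')
a=cv2.resize(c['image'][190:270,120:280,::-1],None,fx=4.5,fy=4.5,interpolation=cv2.INTER_CUBIC)
b=cv2.resize(d['image'][140:230,250:430,::-1],None,fx=2.4,fy=2.4,interpolation=cv2.INTER_CUBIC)
o=np.zeros((590,720,3),np.uint8);o[:360]=a;o[370:370+b.shape[0],:b.shape[1]]=b
cv2.imwrite('pics/a4.png',o)
E
```

```text
(no output)
```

View pics/a4.png

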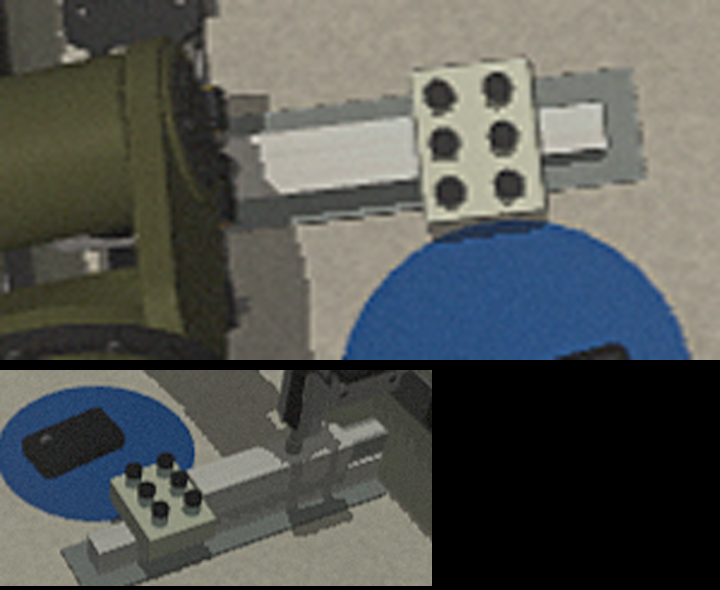

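The carrier is well on the spar, straight and upright, with its rack near the rail's outer end. I'll move closer to the second slot, then lower until the pin rides on the top.

{"name": "move_arm", "arguments": {"dp": [[-0.6, 6, 0], [-0.6, 6, 0], [0, 0, -2], [0, 0, -2], [0, 0, 0], [0, 0, 0]], "rotation": [[0, 0, 0], [0, 0, 0], [0, 0, 0], [0, 0, 0], [0, 0, 0], [0, 0, 0]], "hand": [0.15, 0.15, 0.15, 0.15, 0.15, 0.15]}}

```text
clock: 16.45
eef_pos: [539.9, 161.1, 101.0]
eef_rot: [3.141, -0.0, 1.677]
wrist_force: [-0.4, 3.5, -7.0]
finger_gap: 23.3
finger_force: 30.0
```

{"name": "move_arm", "arguments": {"dp": [[0, 0, -1], [0, 0, -0.5], [0, 0, 0]], "rotation": [[0, 0, 0], [0, 0, 0], [0, 0, 0]], "hand": [0.15, 0.15, 0.15]}}

```text
clock: 16.82
eef_pos: [540.2, 161.1, 100.6]
eef_rot: [3.14, -0.0, 1.677]
wrist_force: [-5.2, 1.8, 6.1]
finger_gap: 23.1
finger_force: 30.0
```

{"name": "move_arm", "arguments": {"dp": [[-0.1, 1, 0], [-0.1, 1, 0], [0, 0, 0]], "rotation": [[0, 0, 0], [0, 0, 0], [0, 0, 0]], "hand": [0.15, 0.15, 0.15]}}

```text
clock: 17.2
eef_pos: [540.3, 162.1, 100.5]
eef_rot: [3.14, 0.001, 1.677]
wrist_force: [-1.9, -4.5, 5.0]
finger_gap: 23.1
finger_force: 30.0
```

{"name": "move_arm", "arguments": {"dp": [[-0.1, 1, 0], [-0.1, 1, 0], [0, 0, 0]], "rotation": [[0, 0, 0], [0, 0, 0], [0, 0, 0]], "hand": [0.15, 0.15, 0.15]}}

```text
clock: 17.58
eef_pos: [540.2, 164.2, 100.2]
eef_rot: [3.14, 0.001, 1.676]
wrist_force: [0.5, -5.0, 2.8]
finger_gap: 22.9
finger_force: 30.0
```

{"name": "move_arm", "arguments": {"dp": [[-0.1, 1, 0], [0, 0, 0]], "rotation": [[0, 0, 0], [0, 0, 0]], "hand": [0.15, 0.15]}}

```text
clock: 17.82
eef_pos: [539.1, 165.9, 98.9]
eef_rot: [-3.141, 0.0, 1.677]
wrist_force: [2.5, -1.3, -5.0]
finger_gap: 23.2
finger_force: 30.0
```

{"name": "move_arm", "arguments": {"dp": [[0, 0, -2], [0, 0, -2], [0, 0, 0]], "rotation": [[0, 0, 0], [0, 0, 0], [0, 0, 0]], "hand": [0.15, 0.15, 0.15]}}

```text
clock: 18.2
eef_pos: [539.2, 166.0, 95.1]
eef_rot: [-3.141, 0.0, 1.677]
wrist_force: [0.1, -0.9, -5.2]
finger_gap: 23.1
finger_force: 30.0
```

The pin is going into the slot, with the spring still pulling. I'll lower it almost fully, release and back away.

{"name": "move_arm", "arguments": {"dp": [[0, 0, -3], [0, 0, -3], [0, 0, -2], [0, 0, 0], [0, 0, 0]], "rotation": [[0, 0, 0], [0, 0, 0], [0, 0, 0], [0, 0, 0], [0, 0, 0]], "hand": [0.15, 0.15, 0.15, 0.15, 0.15]}}

```text
clock: 18.82
eef_pos: [539.4, 166.1, 87.5]
eef_rot: [3.141, -0.0, 1.677]
wrist_force: [-0.4, 0.7, -3.1]
finger_gap: 23.1
finger_force: 30.0
```

{"name": "move_arm", "arguments": {"dp": [[0, 0, 0], [0, 0, 0], [0, 0, 0], [0, 0, 0], [0, 0, 30], [0, 0, 50], [-10, -40, 40], [-10, -55, 20], [-10, -60, 0], [-10, -60, 0]], "rotation": [[0, 0, 0], [0, 0, 0], [0, 0, 0], [0, 0, 0], [0, 0, 0], [0, 0, 0], [0, 0, 0], [0, 0, 0], [0, 0, 0], [0, 0, 0]], "hand": [0.5, 0.6, 0.6, 0.6, 0.6, 0.6, 0.6, 0.6, 0.6, 0.6]}}

```text
clock: 20.08
eef_pos: [498.8, -50.7, 227.9]
eef_rot: [3.141, 0.0, 1.677]
wrist_force: [0.6, -0.1, 0.4]
finger_gap: 56.1
finger_force: 0.0
```

```bash
python3 - <<'E'
from h import *
c=camera('top'); d=camera('scene')
a=cv2.resize(c['image'][190:270,120:280,::-1],None,fx=4.5,fy=4.5,interpolation=cv2.INTER_CUBIC)
b=cv2.resize(d['image'][140:230,250:430,::-1],None,fx=2.4,fy=2.4,interpolation=cv2.INTER_CUBIC)
o=np.zeros((590,720,3),np.uint8);o[:360]=a;o[370:370+b.shape[0],:b.shape[1]]=b
cv2.imwrite('pics/a5.png',o)
for z in(94,112,126): print(z,proj(d,[539.2,166,z]), proj(c,[539.2,166,z]))
E
```

```text
94 (np.float64(378.74373329180725), np.float64(166.13981622067976)) (np.float64(161.91668170068604), np.float64(227.72233380872285))
112 (np.float64(379.97920626381466), np.float64(160.3397238331749)) (np.float64(160.09670379176924), np.float64(227.55738234475984))
126 (np.float64(380.963724695665), np.float64(155.71777095252617)) (np.float64(158.63907789913873), np.float64(227.42527221104788))
```

View pics/a5.png

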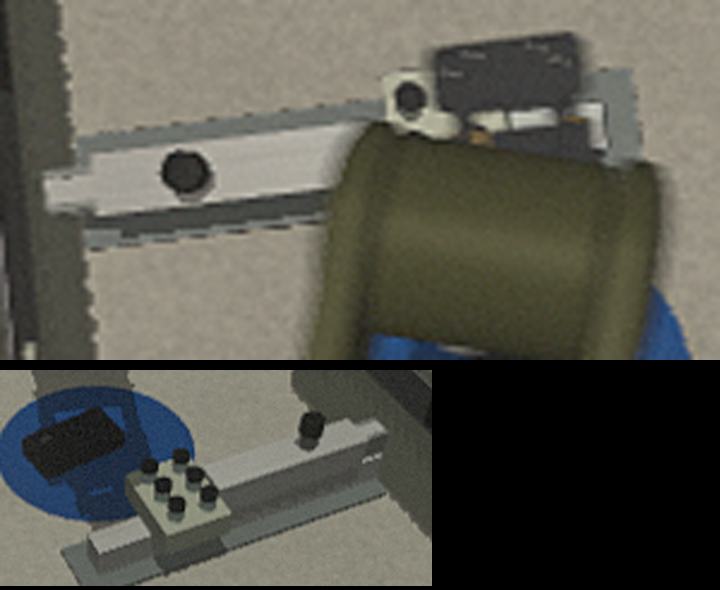

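The knob stands low on its collar at (186,172) in the top crop and (312,428) in the scene crop. That is the height and place expected with the plunger down in the second slot. The carrier is straight and the gripper is clear of it.

{"name": "move_arm", "arguments": {"dp": [[0, 0, 0], [0, 0, 0], [0, 0, 0], [0, 0, 0]], "rotation": [[0, 0, 0], [0, 0, 0], [0, 0, 0], [0, 0, 0]], "hand": [0.6, 0.6, 0.6, 0.6]}}

```text
clock: 20.68
eef_pos: [499.5, -48.3, 227.4]
eef_rot: [-3.142, -0.0, 1.678]
wrist_force: [0.3, 0.2, -0.5]
finger_gap: 56.5
finger_force: 0.0
```

```bash
python3 -c "
from cell import manip
print(manip.sign_off())"
```

```text
the job is handed in; nothing more can be done
None
```

The carrier is on the spar with its plunger sprung down in the second slot, released, and the job was handed in at about 20.7 s; sign-off gave no verdict, so this rests on the final pictures and force readings.

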